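# Put the press weights away

## Robot

A 6-joint arm with a two-finger parallel gripper is mounted at the origin on the work surface. World frame = base frame: x ahead of the robot, y to its left, z up, the work surface at z = 0. Lengths are in mm, angles in rad, forces in N, time in s.
With the tool pointing down it reaches from about 275 to 825 mm from the base axis. Payload 5.2 kg.
Tool frame: the origin (TCP) lies at the very end of the fingers, on their centre line; the grasp point (between the pads) lies 19 mm behind it; z points along the fingers, y is the line along which they close (so a half turn about z gives the same grasp; the last joint's range is limited). The gripper opens to 93 mm and grips with 3 to 60 N. Pads are 15 mm wide; open, the fingers measure 128 mm over their backs; the gripper's body (75 mm by 188 mm) begins 65 mm behind the grasp point.
Start: joints at [1.128, 0.259, 1.535, -0, 1.348, -0.203], TCP at [130.607, 534.272, 194.753] pointing down, gripper open.
Joint ranges: [-3.14, 3.14], [-0.91, 2.08], [0.19, 2.58], [-1.22, 4.36], [0.22, 2.71], [-3.12, 3.12]. Speed limits (rad/s): [2.57, 2.57, 3.14, 3.14, 3.14, 3.14].

## Interface

Orientations are given as [roll, pitch, yaw] about the fixed x, y, z axes, in that order (R = Rz(yaw) Ry(pitch) Rx(roll)).
In Python, from bench import robot gives the robot as it stands. The module is installed in compiled form; this text tells all that it offers. Calls block until the motion is done:
- robot.move_ptp(position, orientation): joint-space move of the TCP to a pose.
- robot.move_linear(position, ori=None, speed=150, f_stop=None): straight line of the TCP; ori=None keeps the orientation; speed is the mean speed in mm/s. With f_stop (N) it stops when the force on the tool has changed by that much, and returns True; else False.
- robot.move_j(angles): joint-space move.
- robot.move_gripper(opening): opening from 0.0 (shut) to 1.0 (fully open); the grip force is fixed at half the most; returns when the fingers have stopped.
- robot.sleep(seconds).
- robot.inverse_kinematics(position, orientation): joint angles nearest the present ones, or None.
- robot.get_image(name): name is "side" or "top" or "wrist"; returns a dict with "img" (420x560x3 uint8, blue, green, red), "fovy" (degrees; the focal length in pixels is half the picture's height over the tangent of half this angle, whatever the lens; pixels are square), "cx", "cy" (the principal point, pixels), "k1" (the pictures are not rectified: a ray, as slopes to the right and down, at radius r is drawn at 1 + k1 r^2 times it, then the intrinsics apply), "eye" and "orientation" of the camera in the world. Camera axes: x right, y down, z forward; pixel columns grow to the right and rows downward; lengths in mm; the calibration is good to about 2 mm. A picture is of the moment at which its call begins. There is no depth.
A pose or a line that the arm cannot do raises robot.MotionError and nothing moves.
- robot.hand_in(): hands the job in; it is judged then, once.
Readings, each from a call of its own:
- robot.current_t(): time.
- robot.current_qpos(): joint angles.
- robot.current_joint_vel(): joint speeds.
- robot.current_joint_efforts(): joint torques, N m.
- robot.current_tcp_pos(): TCP position.
- robot.current_eef_rot(): TCP orientation.
- robot.current_contact_force(): force on the tool from outside, world axes, zero at the start.
- robot.current_ft_torque(): the same for the moment, N m.
- robot.current_gripper_width(): opening from 0.0 (shut) to 1.0 (fully open).
- robot.current_finger_force(): force on a finger pad.
Only numpy, scipy, OpenCV 4.12 (cv2) and the standard library are available. Lean on these libraries where they do the work, as an engineer would, in place of code of your own. Each camera call takes 0.05 s, during which the arm holds its last target. There are 200 camera calls.

## Task

The glued coasters are dry, so put the two heavy press weights back in their bin. Swing the counterweighted barrier arm up past its balance point so that it stays open by itself, slide both weights along the deck (they are too heavy to lift) and tip them over the open edge into the blue bin, then swing the barrier back down until it lies closed across the edge. Do not disturb the mug, the coaster stack or the glue bottle.

Things in the scene. Friction and masses are not known exactly. Their poses are not given: they have to be found in the camera images.
- station: Fixed unit: raised deck plus bin. Origin at table level below the middle of the deck's open edge; z up, x across, y from the edge back along the deck (weights slide toward -y). Deck: grey top 105 mm high, x -130 to 130, y 0 to 280 mm, aluminium rails 6 wide, 12 high along its two long sides only. Yellow barrier post (26 x 40 mm, top 152 mm high) at x = 165 mm, y = 0.
- weight_a_center (a point): Centre (half-way up) of the blue press weight, a steel block 84 x 84 mm and 40 mm high, about 2 kg, standing flat on the deck; too wide and heavy to lift, pushing takes 5 to 20 N. Axes along its sides, z up at the start.
- weight_b_center (a point): Centre (half-way up) of the orange press weight, same size and mass as the blue one, beside it on the deck.
- barrier (a joint): Angle of the barrier arm about a level axis along the station's y: 0 = closed, lying level across the open edge; grows as the free end is lifted; 1.45 rad = open stop, nearly upright. Balance point at about 0.57 rad: let go below that it falls shut, above it swings on to the stop and stays. Starts closed. Lifting it at the grip takes about 2.3 N.
- barrier_grip (a point): Grip point on the black paddle standing on the barrier arm, 200 mm from the hinge and 35 mm above the arm's axis when closed. Paddle: 36 mm along the arm, 16 mm thick (station's y), its top 52 mm above the arm's axis. Axes turn with the arm: -x along the arm to its free end, z up when closed, y the hinge axis.
- barrier_hinge (a point): Hinge of the barrier arm, at the station's x = 165 mm, y = 0, 137 mm above the table. The red and white arm is a round bar 16 mm thick, from the hinge to 225 mm from it along this point's -x. A counterweight (48 mm across, its end 129 mm from the hinge) stands over the hinge when closed and lies outward (station's +x) when open.
- mug: White mug, radius 41 mm, 95 mm high, bystander on the table beyond the bin; origin under its centre.
- coasters: Stack of wooden coasters, radius 46 mm, 45 mm high, bystander on the table; origin under its centre.
- glue: White glue bottle, radius 26 mm, 150 mm high, bystander on the table; origin under its centre.
- bin_floor (a point): Middle of the black floor of the open-topped blue bin, 8 mm above the table, at the station's x = 0, y = -112 mm. Inside, the bin is 248 mm along x and runs from the deck's edge (y = 0) to y = -224 mm; side walls 6 mm thick, as high as the deck; end wall 6 mm thick, 130 mm high.
Mind the look-alikes: they are no part of the job. What is shaped like the part that bears weight_b_center but green is not meant. Of the things shaped like the part that bears weight_a_center, the blue one is meant.

How it is judged (in metres and radians):
On the way, in this order (a step that is already met when the one before it is completed fails the run):
1. the barrier rests open by itself, untouched (value of joint barrier above 1.3 rad and contact force between barrier and the arm below 0.3 N and contact force between barrier and the fingers below 0.3 N), for 0.3 s.
2. both weights lie in the bin (x of weight_a_center in the frame of station between -0.124 and 0.124 m and y of weight_a_center in the frame of station between -0.224 and 0 m and height (world z) of each of weight_a_center, weight_b_center below 0.095 m and x of weight_b_center in the frame of station between -0.124 and 0.124 m and y of weight_b_center in the frame of station between -0.224 and 0 m), for 0.2 s.
At the end, for the whole second after the job is handed in: Both weights are at rest in the bin (centres inside its walls and at least 10 mm below the deck's top) and the barrier is closed again (within 0.08 rad) (all of step 2 and value of joint barrier below 0.08 rad and linear speed of each of weight_a, weight_b below 0.03 m/s); the robot touches nothing.
It fails at once if a weight is lifted off the deck (centre more than 40 mm above where it stood) (height (world z) of any of weight_a_center, weight_b_center above 0.165 m).
It fails at once if the mug, coaster stack or glue bottle is moved more than 25 mm (distance of any of mug, coasters, glue from where it was at the start of the episode above 0.025 m).
It also fails if it takes over 72 s, if anything falls off the work surface, if the arm or the gripper's body presses on something with over 40 N, if the wrist force passes 120 N, or if a joint passes its speed limit or range.

## Working session

There is one attempt and no reset: what is moved stays moved. The work goes in short steps, each a Python script; the robot and the scene stay as the last script left them, time stands still between calls to the robot, and variables do not carry over. Pictures are saved under pics/ and viewed, at most 10 in all, crops included, and the job is handed in when it is done.

```bash
mkdir -p pics
cat > h.py <<'E'
import numpy as np, cv2
from scipy.spatial.transform import Rotation as R
from bench import robot
def cam(n):
    c=robot.get_image(n); c['img']=np.array(c['img']); return c
def ray(c,uv):
    f=210/np.tan(np.radians(c['fovy'])/2)
    K=np.array([[f,0,c['cx']],[0,f,c['cy']],[0,0,1]])
    p=cv2.undistortPoints(np.array(uv,float).reshape(-1,1,2),K,np.array([c['k1'],0,0,0.]),None,None,None) if 0 else None
    d=(np.array(uv,float).reshape(-1,2)-[c['cx'],c['cy']])/f
    s=d.copy()
    for _ in range(50): s=d/(1+c['k1']*(s**2).sum(1,keepdims=True))
    v=np.c_[s,np.ones(len(s))]
    return R.from_euler('xyz',c['orientation']).apply(v)
def onz(c,uv,z):
    v=ray(c,uv); e=np.array(c['eye']); return e+v*((z-e[2])/v[:,2])[:,None]
E
python3 - <<'E'
from h import *
import pickle
a=cam('top');b=cam('side')
pickle.dump((a,b),open('c0.pkl','wb'))
cv2.imwrite('pics/top.png',a['img']);cv2.imwrite('pics/side.png',b['img'])
for c in(a,b): print({k:c[k] for k in c if k!='img'})
print(robot.current_eef_rot(),robot.current_t())
E
```

```text
{'fovy': 54.953514086523924, 'cx': 279.4967422941596, 'cy': 207.56815772554114, 'k1': -0.12001122076802304, 'eye': array([ 229.74647771,    5.09558455, 1348.75131694]), 'orientation': array([-2.9120435 , -0.00444112, -1.53343432])}
{'fovy': 43.702092319877146, 'cx': 280.2573282005662, 'cy': 214.72979274345477, 'k1': -0.1151617244481953, 'eye': array([-197.35796187, 1014.4506055 , 1225.11573287]), 'orientation': array([-2.29598809, -0.00811422, -2.51676421])}
[-3.14003533e+00 -3.15066398e-04  2.90179360e+00] 0.1
```

View pics/top.png

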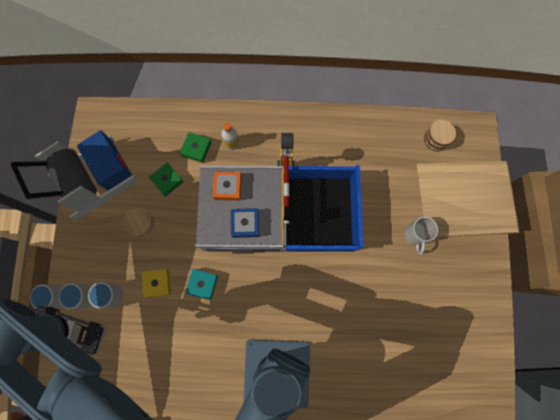

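View pics/side.png

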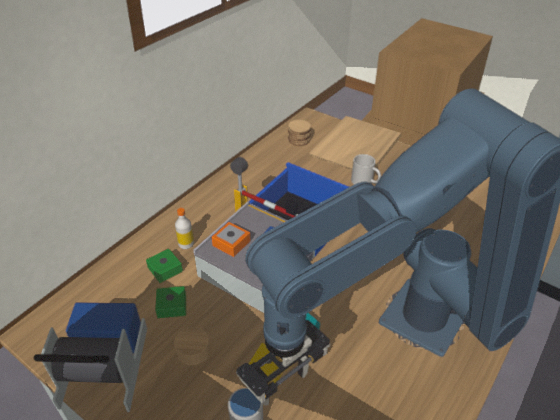

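Top view: the deck is at px (198–284, 167–248), with bin (322,208) to its right. The barrier, paddle and post run along (287,140–225). Candidates for the blue weight: blue block on deck (244,222), teal (202,283), blue tray (105,160), blue cups (100,295). For the orange weight: orange block on deck (227,185), green blocks (195,147) and (166,180), yellow (155,283). I choose (244,222) and (227,185) and check them in a close crop.

Run:
```python
from h import *
import pickle
a,b=pickle.load(open('c0.pkl','rb'))
cr=cv2.resize(a['img'][125:260,185:375],None,fx=4,fy=4,interpolation=cv2.INTER_CUBIC);cv2.imwrite('pics/crop.png',cr)
hsv=cv2.cvtColor(a['img'],cv2.COLOR_BGR2HSV)
def blob(lo,hi,x0,x1,y0,y1):
    m=cv2.inRange(hsv,lo,hi); k=np.zeros_like(m);k[y0:y1,x0:x1]=m[y0:y1,x0:x1]
    cs,_=cv2.findContours(k,0,1);return max(cs,key=cv2.contourArea)
for n,lo,hi,bx in(('A',(100,100,40),(125,255,255),(215,270,200,245)),('B',(3,120,60),(16,255,255),(205,250,165,205))):
    r=cv2.minAreaRect(blob(lo,hi,*bx)); p=onz(a,cv2.boxPoints(r),145)
    print(n,r,p[:,:2].round(1).tolist(),p.mean(0).round(1))
r=cv2.minAreaRect(blob((100,100,40),(125,255,255),280,370,155,260))
print('bin',r,onz(a,cv2.boxPoints(r),105)[:,:2].round(1).tolist())
```

```text
A ((244.5, 222.5), (27.0, 27.0), 90.0) [[500.8, 158.5], [504.0, 75.8], [420.6, 71.7], [417.4, 153.2]] [460.7 114.8 145. ]
B ((227.0, 185.5), (27.0, 28.0), 90.0) [[617.5, 223.0], [620.7, 135.0], [533.6, 129.7], [530.3, 216.2]] [575.5 176.  145. ]
bin ((324.0, 207.5), (85.0, 76.0), 90.0) [[663.1, -5.4], [673.5, -253.6], [394.8, -251.0], [386.5, -14.7]]
```

View pics/crop.png

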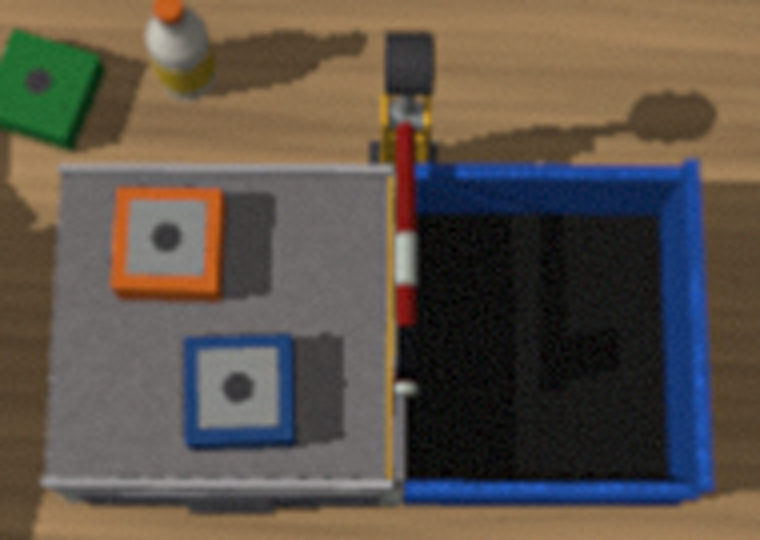

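The crop confirms it: orange weight at crop (167,237), blue at (238,387), both on the deck. Rail corners are at (62,168), (393,168), (45,485) and (402,487). The arm runs from the post at (407,100) to its tip at (405,386), with the black paddle at about (405,350).

Run:
```python
from h import *
import pickle
a,b=pickle.load(open('c0.pkl','rb'))
f=lambda uv:np.array(uv)/4+[184.6,124.6]
p=onz(a,f([(62,166),(393,166),(45,487),(402,485)]),117);print('deck',p.round(1).tolist())
# outer rail corners station x +-130 , y 280/0
S=np.array([[130,280],[130,0],[-130,280],[-130,0]]);
c=p[:,:2].mean(0)
A=(p[:,:2]-c);B=S-S.mean(0)
th=np.arctan2((B[:,0]*A[:,1]-B[:,1]*A[:,0]).sum(),(A*B).sum())
Rm=np.array([[np.cos(th),-np.sin(th)],[np.sin(th),np.cos(th)]])
o=c-Rm@S.mean(0);print('yaw',th,'o',o,'res',(p[:,:2]-(o+S@Rm.T)).round(1).tolist())
print('rail right edge line pts / tip', onz(a,f([(405,386),(405,335),(405,150)]),137).round(1).tolist(),'paddle top',onz(a,f([(405,350)]),189).round(1))
print('pred grip',o+Rm@[-35,0],'hinge',o+Rm@[165,0])
for n,w in(('mug',(421,230)),('glue',(229,138)),('coast',(441,135))):
  print(n,onz(a,[w],60).round())
for w in((460.7,114.8),(575.5,176)):print(Rm.T@(np.array(w)-o))
# wall lines end of bin
print(onz(a,f([(690,162),(708,490)]),130).round(1))
```

```text
deck [[645.0, 271.5, 117.0], [654.8, 4.7, 117.0], [385.1, 263.2, 117.0], [397.7, -11.3, 117.0]]
yaw 0.04388503177144939 o [526.7905593   -7.82678588] res [[0.7, -6.1], [-1.9, 6.8], [0.5, -3.0], [0.8, 2.2]]
rail right edge line pts / tip [[471.2, -10.7, 137.0], [511.2, -9.4, 137.0], [661.6, -4.3, 137.0]] paddle top [[487.8  -9.1 189. ]]
pred grip [491.82425707  -9.36226902] hinge [ 6.91631698e+02 -5.88079658e-01]
mug [[ 473. -458.   60.]]
glue [[769. 193.  60.]]
coast [[ 815. -547.   60.]]
[-60.64717454 125.40817702]
[ 56.72719871 181.51286937]
[[ 663.5 -232.6  130. ]
 [ 400.4 -244.7  130. ]]
```

```bash
cat >> h.py <<'E'
O=np.array([526.8,-7.8]);TH=0.042
def st(x,y,z):
    c,s=np.cos(TH),np.sin(TH);return np.array([O[0]+c*x-s*y,O[1]+s*x+c*y,z])
def grip(t,r=200,h=35):
    c,s=np.cos(t),np.sin(t)
    return st(165-r*c+h*s,0,137+r*s+h*c)-[0,0,16]   # TCP, tool down, grip 3mm above grasp centre... 
def ori(yaw): return [np.pi,0,TH+yaw]
E
python3 - <<'E'
from h import *
for t in np.arange(0,1.5,.2): print(round(t,1),grip(t).round(),np.round(robot.inverse_kinematics(grip(t),ori(np.pi)),2))
for p in((-60,195,113),(-60,5,113),(57,250,113),(30,0,113)): print(robot.inverse_kinematics(st(*p),ori(np.pi/2)))
robot.move_linear(np.array(robot.current_tcp_pos())+[0,0,100])
robot.move_ptp(grip(0)+[0,0,110],ori(np.pi))
c=cam('wrist');cv2.imwrite('pics/w1.png',c['img'])
import pickle;pickle.dump(c,open('w1.pkl','wb'))
print(robot.current_t(),robot.current_tcp_pos())
E
```

```text
0.0 [492.  -9. 156.] [-0.25  0.19  1.73  0.    1.23 -1.86]
0.2 [503.  -9. 195.] [-0.24  0.17  1.64  0.    1.32 -1.85]
0.4 [521.  -8. 231.] [-0.23  0.18  1.54  0.    1.42 -1.84]
0.6 [546.  -7. 263.] [-0.22  0.22  1.43  0.    1.5  -1.83]
0.8 [578.  -6. 289.] [-0.2   0.27  1.3   0.    1.58 -1.82]
1.0 [613.  -4. 308.] [-0.19  0.33  1.16  0.    1.65 -1.8 ]
1.2 [652.  -3. 320.] [-0.17  0.41  1.03  0.    1.71 -1.79]
1.4 [692.  -1. 324.] [-0.16  0.49  0.88  0.    1.76 -1.77]
[ 1.56428186e-01  2.33107473e-01  1.78330277e+00 -4.44089210e-16
  1.12518241e+00  1.14428186e-01]
[-0.25112232  0.18544718  1.84580078  0.          1.11034469 -0.29312232]
[ 2.24212175e-01  4.49227349e-01  1.46297312e+00 -4.44089210e-16
  1.22939219e+00  1.82212175e-01]
[-0.21207355  0.33819077  1.63469874  0.          1.16870314 -0.25407355]
3.2833 [491.84498072  -8.52311938 266.04256124]
```

View pics/w1.png

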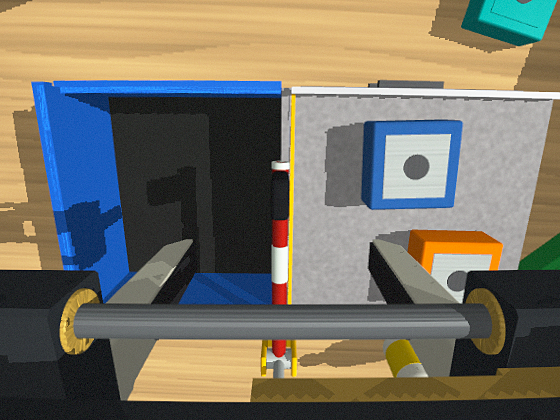

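The wrist view shows the arm along u≈280, its white tip at (281,165) and the black paddle at (280, 170–220). The blue weight is at (415,167), orange at (455,270). The fingers straddle the arm line.

Run:
```python
from h import *
import pickle
c=pickle.load(open('w1.pkl','rb'))
print('paddle top/bottom rows z189',onz(c,[(280,172),(280,219)],189).round(1).tolist())
print('tip z137',onz(c,[(281,162)],137).round(1),'arm',onz(c,[(279,235),(278,340)],145).round(1).tolist())
print('A top corners',onz(c,[(365,121),(463,121),(455,209),(365,207)],145).round(1).tolist())
print('rail end corner',onz(c,[(290,90)],117).round(1), 'pred',st(-127,0,117))
print('pred tip',st(-60,0,137),'paddle',st(-53,0,189),st(-17,0,189))
```

```text
paddle top/bottom rows z189 [[463.9, -11.0, 189.0], [503.8, -9.3, 189.0]]
tip z137 [[463.3 -10.4 137. ]] arm [[534.8, -9.3, 145.0], [657.6, -5.3, 145.0]]
A top corners [[421.3, 64.3, 145.0], [416.8, 154.5, 145.0], [500.5, 162.1, 145.0], [502.3, 73.0, 145.0]]
rail end corner [[395.9  -4.6 117. ]] pred [399.91199753 -13.13243194 117.        ]
pred tip [466.85291222 -10.31925919 137.        ] paddle [473.84673913 -10.02534561 189.        ] [509.8149918  -8.5137901 189.       ]
```

```bash
sed -i 's/O=np.array(\[526.8,-7.8\])/O=np.array([523.3,-7.8])/' h.py
python3 - <<'E'
from h import *
print(robot.move_linear(grip(0),ori(np.pi),speed=120,f_stop=8))
robot.move_gripper(0.0)
print(robot.current_gripper_width(),robot.current_finger_force(),robot.current_contact_force())
for t in np.linspace(0.13,1.3,10):
    robot.move_linear(grip(t),speed=100)
    print(round(t,2),np.round(robot.current_contact_force(),1),round(robot.current_gripper_width(),3))
robot.move_gripper(0.7); robot.sleep(0.3)
print(robot.current_t())
c=cam('side');cv2.imwrite('pics/s1.png',c['img'])
E
```

```text
False
0.16778752255171756 30.001071989536285 [-0.0778467  -5.19335364 -0.63245906]
0.13 [ 3.2 -6.6 -4.2] 0.166
0.26 [ 6.6 -6.8 -4.4] 0.167
0.39 [ 6.8 -6.3 -5.7] 0.17
0.52 [ 7.1 -6.6 -6.1] 0.167
0.65 [ 6.4 -7.9 -5.9] 0.17
0.78 [ 5.8 -7.8 -6.9] 0.17
0.91 [ 4.8 -9.  -6.7] 0.168
1.04 [ 4.5 -8.5 -6.3] 0.164
1.17 [ 2.7 -9.6 -5.5] 0.167
1.3 [ 2.3 -9.6 -3.9] 0.169
10.9417
```

View pics/s1.png

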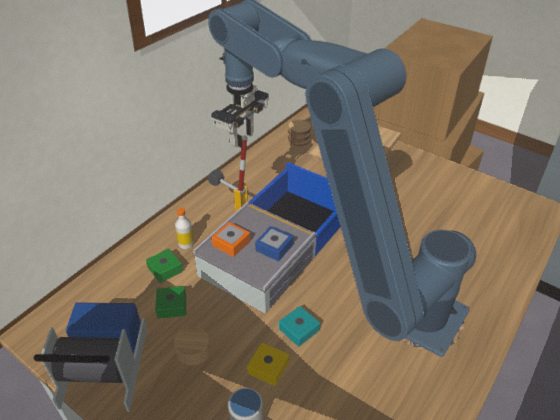

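The side view shows the barrier upright on its stop at (242,165), the gripper opened around the top, and both weights still on the deck at (232,235) and (275,240).

Run:
```python
from h import *
p=np.array(robot.current_tcp_pos())
robot.move_linear(p+[0,0,75],speed=150)
robot.move_ptp(st(-57,205,300),ori(np.pi/2))
robot.move_gripper(0.5)
robot.move_linear(st(-57,200,113),speed=200,f_stop=10)
for y in (150,120,90,65,50,35,20,8):
    r=robot.move_linear(st(-57,y,113),speed=70,f_stop=60)
    print(y,r,np.round(robot.current_contact_force(),1))
robot.sleep(0.2)
print(robot.current_t())
c=cam('top');cv2.imwrite('pics/t2.png',c['img'][110:270,160:400].repeat(3,0).repeat(3,1))
```

```text
150 False [0.7 8.  1.1]
120 False [0.5 8.4 2.5]
90 False [-0.4  7.2  2.7]
65 False [0.3 9.  2.8]
50 False [-0.4  7.4  5.7]
35 False [-0.8 -0.5 -0.1]
20 False [-0.4 -0.7 -0.1]
8 False [-0.8  0.3  0.5]
19.1
```

View pics/t2.png

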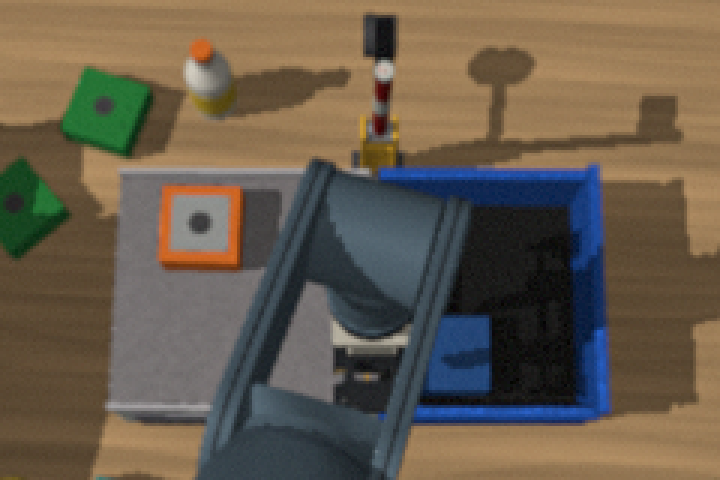

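Blue lies in the bin at crop (458,355), orange is still on the deck at (200,226), and the barrier is still upright at (385,80).

Run:
```python
from h import *
c=cam('top')
uv=[(160+315/3,110+160/3),(160+470/3,110+200/3)]
for z in(250,350,450,550): print(z,onz(c,uv,z)[:,:2].round().tolist())
hsv=cv2.cvtColor(c['img'],cv2.COLOR_BGR2HSV);m=cv2.inRange(hsv,(3,120,60),(16,255,255));k=np.zeros_like(m);k[165:205,205:250]=m[165:205,205:250]
r=cv2.minAreaRect(np.argwhere(k)[:,::-1].astype(np.float32));w=onz(c,[r[0]],145)[0];print(r,w)
co,s=np.cos(TH),np.sin(TH);print(np.array([[co,s],[-s,co]])@(w[:2]-O))
```

```text
250 [[615.0, 56.0], [581.0, -93.0]]
350 [[580.0, 52.0], [549.0, -84.0]]
450 [[545.0, 47.0], [517.0, -75.0]]
550 [[510.0, 42.0], [485.0, -66.0]]
((227.0, 185.5), (27.0, 28.0), 90.0) [575.12468745 175.85901826 145.        ]
[ 59.49039594 181.32105782]
```

Run:
```python
from h import *
a=0.255
robot.move_linear(st(-57,60,250),speed=250)
robot.move_ptp(st(72,252,220),ori(np.pi/2-a))
robot.move_gripper(0.4)
print(robot.move_linear(st(72,252,113),speed=150,f_stop=10))
y=252
for y in list(range(220,60,-25))+list(range(60,28,-6)):
    x=16+(y-35)*56/215
    r=robot.move_linear(st(x,y,113),speed=70,f_stop=60)
    f=np.round(robot.current_contact_force(),1);print(y,r,f)
    if y<58 and abs(f[1])<2: break
robot.sleep(0.3)
c=cam('top');cv2.imwrite('pics/t3.png',c['img'][110:270,160:400].repeat(3,0).repeat(3,1))
print(robot.current_t())
```

```text
False
220 False [ 3.5  4.4 -0.4]
195 False [2.6 4.3 1.4]
170 False [1.1 5.8 0.5]
145 False [0.1 6.2 0.7]
120 False [1.4 6.  0.8]
95 False [1.3 6.4 1.9]
70 False [1.3 6.1 2.4]
60 False [1.2 8.5 2.8]
54 False [ 2.1 10.4  4.6]
48 False [ 1.6 11.5  7. ]
42 False [-0.6 -0.6 -0.1]
27.2667
```

View pics/t3.png

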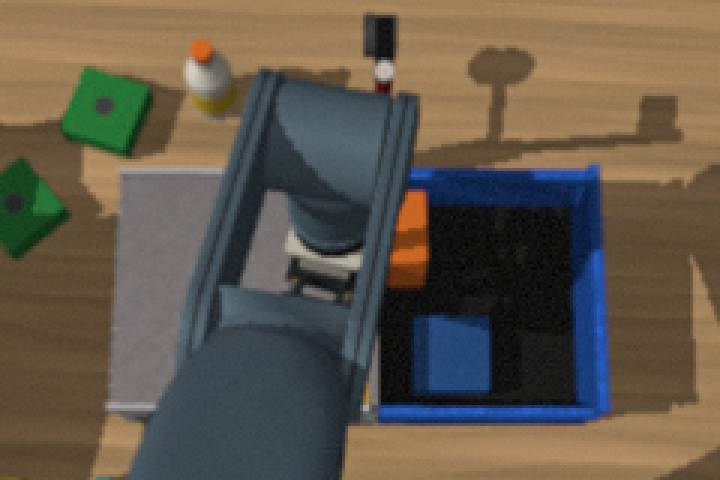

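Orange has dropped over the edge, around crop (410,240), possibly leaning against the deck wall. Blue lies at (452,355). I back off and look unobstructed.

Run:
```python
from h import *
robot.move_linear(st(16,110,200),speed=250)
robot.move_ptp(st(-20,200,330),ori(np.pi/2))
c=cam('top');cv2.imwrite('pics/t4.png',c['img'][110:270,160:400].repeat(3,0).repeat(3,1))
print(robot.current_t())
```

```text
28.6
```

View pics/t4.png

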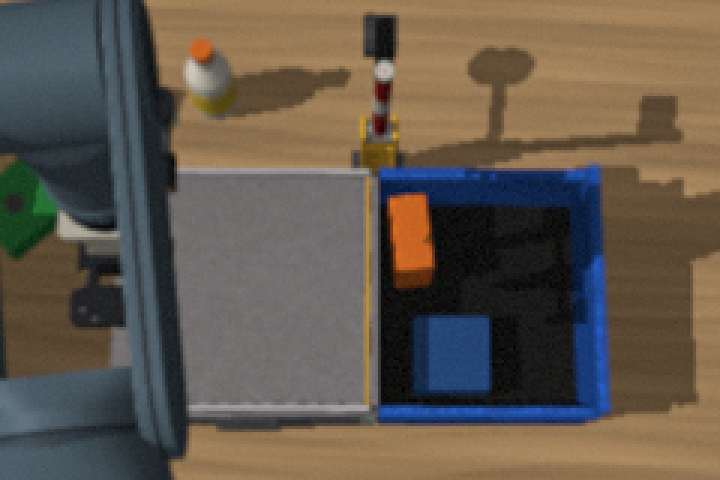

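Both weights are in the bin: orange stands on its side at (411,240), with its top at about 92 mm, and blue lies flat at (452,355). Next I close the barrier.

Run:
```python
from h import *
g=grip(1.45)
robot.move_linear(st(-20,200,400),speed=250)
robot.move_ptp(g+[0,0,75],ori(np.pi))
robot.move_gripper(0.8)
print(robot.move_linear(g,speed=120,f_stop=8))
robot.move_gripper(0.0)
print(robot.current_gripper_width(),robot.current_finger_force())
for t in np.linspace(1.32,0.0,11):
    robot.move_linear(grip(t),speed=90)
    print(round(t,2),np.round(robot.current_contact_force(),1),round(robot.current_gripper_width(),3))
robot.move_gripper(0.8); robot.sleep(0.3)
robot.move_linear(grip(0)+[0,0,100],speed=150)
robot.move_linear(st(-90,190,330),speed=250)
c=cam('top');cv2.imwrite('pics/t5.png',c['img'][110:270,160:400].repeat(3,0).repeat(3,1))
print(robot.current_t())
```

```text
False
0.1684443053298043 29.995282888412476
1.32 [ 4.2 -8.8 -1.6] 0.164
1.19 [ 2.6 -7.7 -0.2] 0.169
1.06 [ 2.  -6.9  2. ] 0.169
0.92 [-0.4 -7.1  5.9] 0.168
0.79 [-2.9 -5.9  9. ] 0.167
0.66 [-6.2 -6.   9.7] 0.167
0.53 [-7.5 -7.3  7.9] 0.174
0.4 [-6.6 -6.1  4.7] 0.168
0.26 [-7.4 -6.3  3.2] 0.169
0.13 [-7.4 -6.6  1. ] 0.173
0.0 [-6.7 -7.5 -0.4] 0.165
41.3417
```

View pics/t5.png

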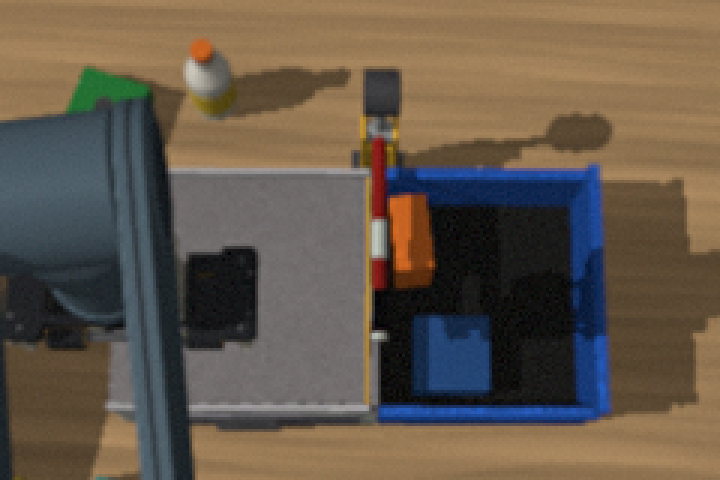

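The barrier tip is at full-picture px (287,222), its starting closed position. Both weights are in the bin and the gripper is clear of everything.

```bash
python3 -c "
from h import *
print(robot.hand_in(),robot.current_t())"
```

```text
the job is handed in; nothing more can be done
the job is handed in; nothing more can be done
```

The job is handed in, at about 41 s of the allowed 72 s: in the last picture both weights lay in the bin, the barrier was closed and the gripper was clear of everything; the hand-in returned no verdict, and I did not look at the mug or coasters again after the start.

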